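Clamp a re-glued compact in a coaxial screw press

TASK

The mirror of the folded compact has just been re-glued and must set under light pressure in the small screw press. Turn the wide lower (coarse) knob clockwise only until the press foot lightly touches the compact's lid (about 10 N, by feel), then turn the narrow upper (fine) knob clockwise to snug the foot down to about 37 N, and take your hand away. Do not overtighten, do not shift the compact, and leave the jar, tweezers and brush alone.

Things in the scene. Friction and masses are not known exactly. Their poses are not given: they have to be found in the camera images.
- press: Grey fixed screw press. Origin: centre of the underside of its base, 120 (x) x 160 (y) x 18 mm; z up. Columns 16 mm across at y = +-64 carry a crosshead 46 (x) x 154 (y), top at z = 141. Both knobs turn on the vertical axis through the origin; clockwise from above lowers the foot. The foot (36 mm square, spring-backed) hangs on this axis, 5 to 13 mm above the compact at first; its height is not measured.
- coarse_grip (a point): On the axis of the wide lower coarse knob, 12 mm above its underside: black fluted disc 58 mm across, 22 high (press z 150 to 172). 10 mm of foot travel per rad. Drag 0.55 N m while it moves, fading from the reading when the hand pauses; once the foot bears, the torque felt on pausing grows 0.10 N m per 10 N of foot load (210 N per rad). Stays where left.
- fine_top (a point): Centre of the top face of the narrow upper fine knob: aluminium cylinder 26 mm across on the same axis, rising through the coarse knob, its top 40 to 36 mm above the coarse knob's top at first; it rides down with the foot as the coarse knob is turned (at least 25 mm then still stand out). It turns apart from the coarse knob.
- fine_knob (a joint): Angle of the fine knob, rad, 0 at the start, growing clockwise from above (range 0 to 4). 3 mm of foot travel per rad. Drag 0.18 N m while it moves, fading when the hand pauses; after turning, the torque felt on pausing is 0.03 N m per 10 N of foot load. With the foot bearing, the load grows 63 N per rad. Stays where left.
- support: Wooden packing block under the compact, 60 x 60 x 16 mm, fixed on the press base under the knob axis, sunk in it by a varying depth; origin at the centre of its underside. It bears the foot load.
- compact: Folded square compact mirror, black, 70 x 70 x 16 mm, 90 g, loose on the support under the foot; origin at the centre of its underside.
- jar: Clear acrylic jar of hairpins, 64 mm across, 75 mm high; bystander, origin at the centre of its underside.
- tweezers: Steel tweezers lying flat, 110 mm long along x, 8 mm high; bystander, origin underneath, mid-length.
- round_brush: Round hair brush lying down, 200 mm along its x, 44 mm thick; bystander; origin on the ledge below it, 30 mm inside the bristle part from the handle, which runs to -x.
Things that resemble listed ones, but are neither listed nor needed, are in the scene too. Of the things that look like the compact, the smallest one is meant.

How it is judged:
On the way, in this order (a step that is already met when the one before it is completed fails the run):
1. the wide coarse knob alone has brought the foot to bear lightly on the compact (3 to 20 N) (contact force between support and compact between 4 and 21 N and value of joint fine_knob below 0.04 rad), for 0.3 s.
2. the fine knob has been turned and the foot bears with 24 to 50 N (contact force between support and compact between 25 and 51 N and value of joint fine_knob above 0.06 rad), for 0.3 s.
At the end, for the whole second after the job is handed in: The foot bears on the compact with 24 to 50 N, held by the press alone; the fine knob has been turned at least 0.06 rad from its start; the compact is at rest, within 8 mm of where it lay; jar, tweezers and brush within 15 mm of where they lay (all of step 2 and linear speed of compact below 0.01 m/s); the robot touches nothing.
It fails at once if the coarse knob alone pressed the compact with more than 26 N (contact force between support and compact above 27 N and value of joint fine_knob below 0.04 rad).
It fails at once if the compact was pressed with more than 65 N (contact force between support and compact above 66 N).
It fails at once if the compact was shifted by more than 8 mm (distance of compact from where it was at the start of the episode above 0.008 m).
It fails at once if a bystander was moved by more than 15 mm (distance of any of jar, tweezers, round_brush from where it was at the start of the episode above 0.015 m).
It also fails if it takes over 64 s, if anything falls off the work surface, if the arm or the gripper's body presses on something with over 40 N, if the wrist force passes 120 N, or if a joint passes its speed limit or range.

ROBOT

A 6-joint arm with a two-finger parallel gripper is mounted at the origin on the work surface. World frame = base frame: x ahead of the robot, y to its left, z up, the work surface at z = 0. Lengths are in m, angles in rad, forces in N, time in s.
With the tool pointing down it reaches from about 0.4 to 0.825 m from the base axis. Payload 7 kg.
Tool frame: the origin (TCP) lies at the very end of the fingers, on their centre line; the grasp point (between the pads) lies 19 mm behind it; z points along the fingers, y is the line along which they close (so a half turn about z gives the same grasp; the last joint's range is limited). The gripper opens to 88 mm and grips with 3 to 60 N. Pads are 19 mm wide; open, the fingers measure 130 mm over their backs; the gripper's body (78 mm by 193 mm) begins 47 mm behind the grasp point.
Start: joints at [1.477, 0.359, 0.012, 0, -1.224, -0.288], TCP at [0.252, 0.626, 0.2] pointing down, gripper open.
Joint ranges: [-3.07, 3.07], [-1.43, 2.12], [-1.02, 1.25], [-3.03, 1.67], [-3.05, -0], [-3.03, 3.03]. Speed limits (rad/s): [2.39, 2.39, 3.01, 3.14, 3.14, 3.14].

INTERFACE

Orientations are given as [roll, pitch, yaw] about the fixed x, y, z axes, in that order (R = Rz(yaw) Ry(pitch) Rx(roll)).
In Python, from station import arm, vision gives the robot as it stands. The module is installed in compiled form; this text tells all that it offers.
- The arm moves only by the tool jog_arm, never from a script. Its argument "steps" is a list that holds one entry, the list of rows, each a list of 7 numbers: the closure in counts, from 0 (fully open) to 255 (shut), then the shift along the tool's x, y, z scaled (see below), then the turn, a rotation vector about the tool's x, y, z scaled (see below). In form: [[[grip, dx, dy, dz, rx, ry, rz], ...]]. A call has 1 to 8 rows; each row is the pose to reach, as a shift and turn from the pose commanded when the call began, along the tool's axes at that moment; what a row does not reach only later rows make up. The controller multiplies each number of a shift by 250 mm and each number of a turn by 45 degrees. A row lasts 1/10 s, in which the tool goes at most 50 mm and 8.59 degrees, less where a joint would pass 70% of its speed; a pose out of reach is approached as far as the arm can. A call with a number of a shift or a turn outside -1 to 1 is refused whole. A call with a gripper value outside its range is refused whole. The fingers move at their own pace and stop on an object; "newtons" is the grip in N (left out, the last holds). Time passes only in rows, so rows that repeat a pose let the fingers close. It gives the time, the measured TCP pose, the force, the opening and the grip force at its end, in the units of the state.
- arm.get_state(): the state, without advancing time (a new reading comes with each control period).
- vision.grab_frame(name): name is "scene" or "top" or "wrist"; returns a dict with "color" (420x560x3 uint8, red, green, blue), "vfov" (degrees; the focal length in pixels is half the picture's height over the tangent of half this angle, whatever the lens; pixels are square), "cx", "cy" (the principal point, pixels), "extrinsics" (4x4, takes a point from world to camera coordinates). Camera axes: x right, y down, z forward; pixel columns grow to the right and rows downward; lengths in m; the calibration is good to about 2 mm. The wrist camera is an equidistant fisheye: a pixel r from the principal point sees the ray r / f radians off the axis. A picture is of the moment at which its call begins. There is no depth.
- arm.job_done(): hands the job in; it is judged then, once.
The state is a dict: "t": time; "q": joint angles; "qd": joint speeds; "joint_efforts": joint torques, N m; "eef_pos": TCP position; "ee_rot": TCP orientation; "force": force on the tool from outside, world axes, zero at the start; "moment": the same for the moment, N m; "width": finger opening in m; "gripper_force": force on a finger pad.
Only numpy, scipy, OpenCV 4.12 (cv2) and the standard library are available. Lean on these libraries where they do the work, as an engineer would, in place of code of your own. Each camera call takes 0.05 s, during which the arm holds its last target. There are 200 camera calls.

## Working session

There is one attempt and no reset: what is moved stays moved. The work goes in short steps, Python scripts to look and compute and a tool call to move; the robot and the scene stay as the last step left them, time stands still between calls to the robot, and variables do not carry over. Pictures are saved under pics/ and viewed, at most 10 in all, crops included, and the job is handed in when it is done.

Besides the shell and the picture viewer there is one more tool, called as name(argument=value, ...) on one line, values as JSON. jog_arm: Moves the arm, as the interface text tells. Its arguments: {"type":"object","properties":{"steps":{"type":"array","items":{"type":"array","items":{"type":"array","items":{"type":"number"}}}},"newtons":{"type":"number"}},"required":["steps"]}

```bash
mkdir -p pics
python3 - <<'E'
from station import arm, vision
import cv2,numpy as np
np.set_printoptions(precision=4,suppress=True)
s=arm.get_state(); print(s)
for n in("scene","top"):
    f=vision.grab_frame(n); cv2.imwrite(f"pics/{n}0.png",f["color"][:,:,::-1]); print(n,f["vfov"],f["cx"],f["cy"]);print(f["extrinsics"])
    np.savez(n+"0.npz",E=f["extrinsics"],v=f["vfov"],c=[f["cx"],f["cy"]])
E
```

```text
{'t': 0.0, 'q': array([ 1.4771,  0.3594,  0.0111, -0.0004, -1.2241, -0.2881]), 'qd': array([ 0.0007,  0.0003, -0.0015, -0.0003, -0.001 , -0.0012]), 'joint_efforts': array([ -0.0023, -58.2722,  29.3058,   6.9976,   0.0071,  -0.0002]), 'eef_pos': array([0.2513, 0.6259, 0.1992]), 'ee_rot': array([ 3.14  , -0.0001, -0.3819]), 'force': array([-0.0339,  0.0154, -0.7728]), 'moment': array([-0.0246, -0.0367, -0.0063]), 'gripper_force': 0.0, 'width': 0.08778358192744}
scene 47.15157396347969 284.6195915269157 209.1902140780255
[[-0.768   0.6403 -0.0162  0.4226]
 [ 0.3774  0.4319 -0.8192 -0.0761]
 [-0.5175 -0.6352 -0.5733  1.4712]
 [ 0.      0.      0.      1.    ]]
top 47.87484131386303 273.6490264516214 217.45040444566703
[[-0.0221 -0.9998 -0.0022  0.003 ]
 [-0.9915  0.0222 -0.1279  0.5773]
 [ 0.1279 -0.0006 -0.9918  1.1118]
 [ 0.      0.      0.      1.    ]]
```

View pics/scene0.png

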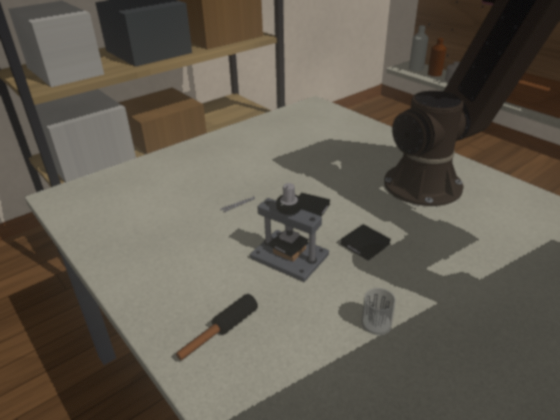

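View pics/top0.png

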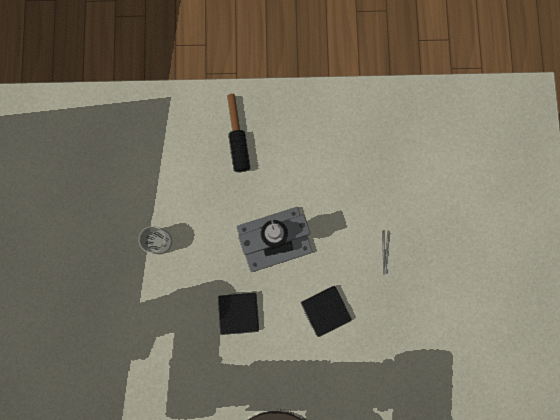

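Scene: the press is at about (290,230), with its fine knob top at (290,188), and two larger black lookalikes lie beside it. Top: the press is at (276,238) and its knob at (274,230). The jar is at (155,240), the tweezers at (386,252) and the brush at (238,140).

```bash
python3 - <<'E'
import cv2,numpy as np
a=cv2.imread("pics/scene0.png")[175:285,235:345]; b=cv2.imread("pics/top0.png")[190:290,225:325]
a=cv2.resize(a,(400,400),interpolation=2); b=cv2.resize(b,(400,400),interpolation=2)
cv2.imwrite("pics/c1.png",np.clip(np.hstack([a,b])*1.8,0,255).astype(np.uint8))
E
cat > h.py <<'E'
import numpy as np
def cam(n):
    d=np.load(n+"0.npz"); f=210/np.tan(np.radians(d["v"])/2); return d["E"],f,d["c"]
def ray(n,u,v):
    E,f,c=cam(n); d=np.array([(u-c[0])/f,(v-c[1])/f,1]); R=E[:3,:3]
    return -R.T@E[:3,3], R.T@d/np.linalg.norm(d)
def atz(n,u,v,z):
    o,d=ray(n,u,v); return o+d*(z-o[2])/d[2]
def tri(p):
    A=np.zeros((3,3));b=np.zeros(3)
    for n,u,v in p:
        o,d=ray(n,u,v);M=np.eye(3)-np.outer(d,d);A+=M;b+=M@o
    return np.linalg.solve(A,b)
def proj(n,P):
    E,f,c=cam(n);q=E[:3,:3]@P+E[:3,3];return q[:2]/q[2]*f+c
E
```

```text
(no output)
```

View pics/c1.png

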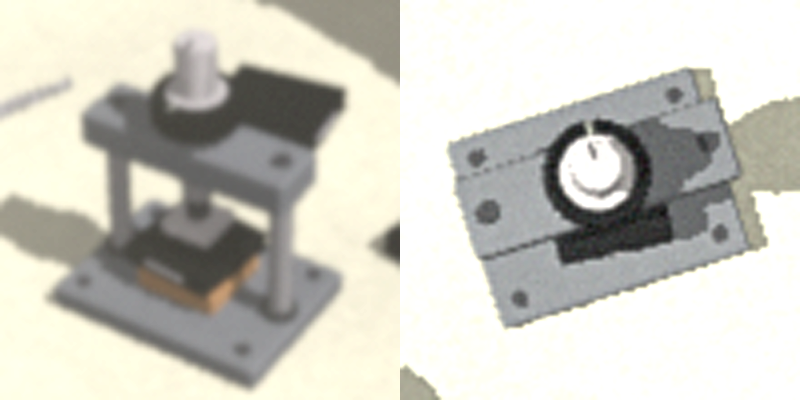

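Run:
```python
from h import *
T=lambda x,y:("top",225+(x-400)*.25,190+y*.25)
S=lambda x,y:("scene",235+x*.275,175+y*.275)
b=[atz(*T(*p),.018) for p in[(476,158),(674,95),(720,233),(519,299)]]
print(np.mean(b,0)); e=(b[0]-b[1])+(b[3]-b[2]); print("press y yaw",np.arctan2(e[1],e[0]),"yaw x",np.arctan2(e[1],e[0])-np.pi/2)
print("coarse top",atz(*T(597,173),.172)); 
print("corners",np.mean([atz(*T(*p),.018) for p in[(450,145),(693,70),(748,248),(505,326)]],0))
print("fine tri",tri([T(592,162),S(195,42)]))
print("coarse scene",atz(*S(191,103),.172))
print(atz(*T(592,162),.21),atz(*S(195,42),.21))
```

```text
[ 0.52643604 -0.01034279  0.018     ]
press y yaw 1.861889329337703 yaw x 0.29109300254280646
coarse top [ 0.52585974 -0.01026144  0.172     ]
corners [ 0.52594691 -0.01142381  0.018     ]
fine tri [ 0.52798505 -0.00765893  0.20853428]
coarse scene [0.53874969 0.00082376 0.172     ]
[ 0.52796606 -0.00777796  0.21      ] [ 0.5293543  -0.00574473  0.21      ]
```

jog_arm(steps=[[[0,0.28,0.28,-0.4,0,0,0],[0,0.56,0.56,-0.4,0,0,0],[0,0.98,0.976,-0.4,0,0,0],[0,0.98,0.976,-0.4,0,0,0],[0,0.98,0.976,-0.4,0,0,0],[0,0.98,0.976,-0.4,0,0,0],[0,0.98,0.976,-0.4,0,0,0],[0,0.98,0.976,-0.4,0,0,0]]], newtons=50)

```text
t: 0.9
eef_pos: [0.3888, 0.3054, 0.3014]
ee_rot: [-3.14, -0.001, -0.384]
force: [-0.2, 0.6, -0.1]
width: 0.0877
gripper_force: 0.0
```

jog_arm(steps=[[[0,0.98,0.976,0,0,0,0],[0,0.98,0.976,0,0,0,0],[0,0.98,0.976,0,0,0,0],[0,0.98,0.976,0,0,0,0],[0,0.98,0.976,0,0,0,0],[0,0.98,0.976,0,0,0,0],[0,0.98,0.976,0,0,0,0],[0,0.98,0.976,0,0,0,0]]])

```text
t: 1.7
eef_pos: [0.5252, -0.0135, 0.2992]
ee_rot: [3.14, 0.001, -0.387]
force: [-0.3, 0.9, -0.4]
width: 0.0874
gripper_force: 0.0
```

Run:
```python
from station import arm, vision
import cv2,numpy as np
f=vision.grab_frame("wrist"); s=arm.get_state(); print(s["eef_pos"],s["ee_rot"],s["moment"],s["q"],s["t"])
im=f["color"][:,:,::-1]; E=f["extrinsics"]; F=210/np.tan(np.radians(f["vfov"])/2); print(F,f["cx"],f["cy"]);print(E)
np.savez("w1.npz",E=E,F=F,c=[f["cx"],f["cy"]])
im=np.clip(im*1.5,0,255).astype(np.uint8).copy()
for z in(.172,.208):   # predicted axis point
    p=E[:3,:3]@np.array([.5262,-.010,z])+E[:3,3]; r=np.hypot(p[0],p[1]);th=np.arctan2(r,p[2]); uv=F*th*p[:2]/r+[f["cx"],f["cy"]]; print(z,uv)
cv2.imwrite("pics/w1.png",im)
```

```text
[ 0.52458271 -0.01165105  0.29924978] [ 3.14042155e+00  1.42598720e-03 -3.86660616e-01] [ 0.078932    0.00802504 -0.05172366] [ 3.51921836e-01  5.91065201e-02 -1.48686952e-01 -9.61245699e-05
 -1.36484570e+00  8.32234454e-01] 1.75
325.19226210127806 280.7654300282208 201.92567096903323
[[-0.37631096 -0.92649006  0.00249392  0.18450817]
 [-0.88208821  0.35909709  0.30490928  0.3982774 ]
 [-0.28339098  0.11254085 -0.95237813  0.63683749]
 [ 0.          0.          0.          1.        ]]
0.172 [276.92789918 184.79126729]
0.208 [276.56970943 195.1106132 ]
```

View pics/w1.png

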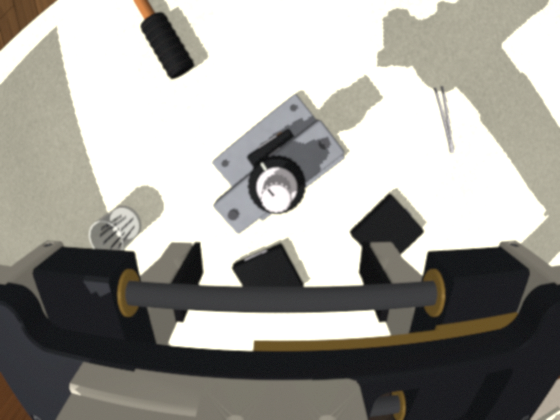

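The wrist view shows the coarse disc at (276,185), which matches the predicted axis, so I'm descending over it.

jog_arm(steps=[[[0,0.003,-0.009,0.2,0,0,0],[0,0.003,-0.009,0.35,0,0,0],[0,0.003,-0.009,0.45,0,0,0],[0,0.003,-0.009,0.5,0,0,0],[0,0.003,-0.009,0.55,0,0,0],[0,0.003,-0.009,0.594,0,0,0],[0,0.003,-0.009,0.594,0,0,0],[0,0.003,-0.009,0.594,0,0,0]]])

```text
t: 2.55
eef_pos: [0.5264, -0.0071, 0.1523]
ee_rot: [-3.141, -0.001, -0.382]
force: [-0.7, -0.1, 0.5]
width: 0.0877
gripper_force: 0.0
```

Run:
```python
from station import arm
s=arm.get_state(); print(s["t"],s["eef_pos"],s["ee_rot"],s["force"],s["moment"])
```

```text
2.55 [ 0.52639836 -0.00707831  0.15231703] [-3.14120124e+00 -7.92838358e-04 -3.81560000e-01] [-0.70835778 -0.12813633  0.50933627] [-0.03084625 -0.01495106 -0.0132221 ]
```

jog_arm(steps=[[[0,0.004,0.011,0.006,0,0,0],[60,0.004,0.011,0.006,0,0,0],[80,0.004,0.011,0.006,0,0,0],[255,0.004,0.011,0.006,0,0,0],[255,0.004,0.011,0.006,0,0,0],[255,0.004,0.011,0.006,0,0,0],[255,0.004,0.011,0.006,0,0,0],[255,0.004,0.011,0.006,0,0,0]]], newtons=50)

```text
t: 3.35
eef_pos: [0.5258, -0.0101, 0.1501]
ee_rot: [3.142, 0.0, -0.382]
force: [0.1, -0.2, -0.0]
width: 0.0375
gripper_force: 0.0
```

```bash
cat > st.py <<'E'
from station import arm
import numpy as np
np.set_printoptions(precision=3,suppress=True)
s=arm.get_state(); print(s["t"],s["eef_pos"],s["ee_rot"],s["force"],s["moment"],s["width"],s["gripper_force"],s["q"][5])
E
python3 st.py
```

```text
3.35 [ 0.526 -0.01   0.15 ] [ 3.142  0.    -0.382] [ 0.066 -0.188 -0.05 ] [0.013 0.016 0.014] 0.037471435128431 0.0 0.8350444770248734
```

```bash
python3 - <<'E'
from station import arm, vision
import cv2,numpy as np
a=vision.grab_frame("scene")["color"][:,:,::-1][130:270,215:355]
b=vision.grab_frame("wrist")["color"][:,:,::-1][100:300,180:380]
a=cv2.resize(a,(400,400),interpolation=2); b=cv2.resize(b,(400,400),interpolation=2)
cv2.imwrite("pics/c2.png",np.clip(np.hstack([a,b])*1.8,0,255).astype(np.uint8))
E
python3 st.py
```

```text
3.45 [ 0.526 -0.01   0.15 ] [ 3.142  0.    -0.382] [-0.094  0.917  0.241] [ 0.017  0.024 -0.057] 0.028916505096429533 0.0 0.8350636469431085
```

View pics/c2.png

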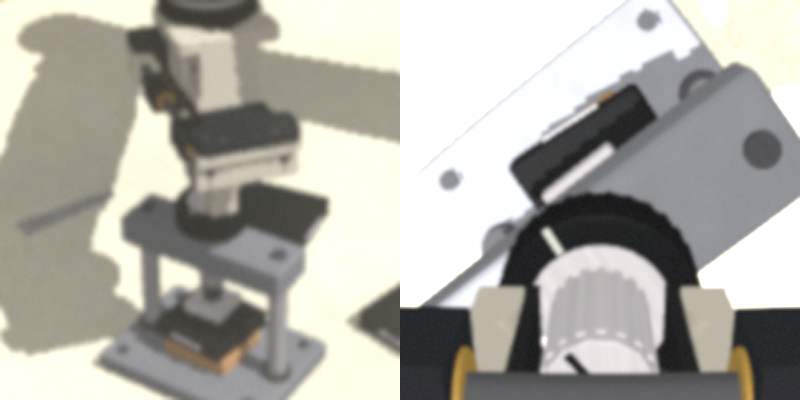

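Run:
```python
from h import *
c=lambda P:(proj("scene",np.array(P))-[215,130])/.35
for z in(.141,.150,.16,.172,.18,.208,.216):
    print(z,"axis",c([.5262,-.010,z]),"front finger",c([.5262+.37*.02,-.010+.93*.02,z]))
# disc side edges
for z in (.150,.172):print("disc front",z,c([.5262+.59*.029,-.010+.71*.029*1.08,z]))
```

```text
0.141 axis [210.90939902 229.50829137] front finger [218.80000294 242.9783691 ]
0.15 axis [210.78535872 220.4667776 ] front finger [218.71109537 233.87166515]
0.16 axis [210.64618794 210.32237738] front finger [218.61132906 223.6527124 ]
0.172 axis [210.47727961 198.01035532] front finger [218.49022544 211.24820358]
0.18 axis [210.36350248 189.71694239] front finger [218.40863761 202.89125237]
0.208 axis [209.95771457 160.13835563] front finger [218.11757402 173.07793086]
0.216 axis [209.83956246 151.5260425 ] front finger [218.03280256 164.39488439]
disc front 0.15 [212.41238483 240.48860912]
disc front 0.172 [212.11670964 217.78902439]
```

Run:
```python
import numpy as np
d=np.load("w1.npz");E,F,c=d["E"],float(d["F"]),d["c"]
def pj(P):
    p=E[:3,:3]@P+E[:3,3]; r=np.hypot(p[0],p[1]);return F*np.arctan2(r,p[2])*p[:2]/r+c
psi=-.3866;x=np.array([np.cos(psi),np.sin(psi),0]);y=np.array([np.sin(psi),-np.cos(psi),0])
T=np.array([.5246,-.0117,.2992])
for dz in(-.01,0,.01,.022,.03,.04):
  for w in(.044,.0165):
    print(dz,w,[pj(T+a*w*y+b*.0095*x+[0,0,dz]).round() for a in(-1,1) for b in(-1,1)])
for z in(.15,.16,.172,.18): print(z,"disc far edge rel",pj(T+[0,0,z-.150]+.029*x))
```

```text
-0.01 0.044 [array([213., 244.]), array([211., 218.]), array([344., 244.]), array([346., 218.])]
-0.01 0.0165 [array([254., 245.]), array([253., 218.]), array([304., 245.]), array([304., 218.])]
0 0.044 [array([210., 251.]), array([208., 224.]), array([347., 251.]), array([349., 224.])]
0 0.0165 [array([253., 252.]), array([252., 224.]), array([305., 252.]), array([305., 224.])]
0.01 0.044 [array([207., 258.]), array([205., 230.]), array([350., 258.]), array([353., 230.])]
0.01 0.0165 [array([251., 259.]), array([250., 230.]), array([306., 259.]), array([307., 230.])]
0.022 0.044 [array([203., 268.]), array([200., 238.]), array([354., 268.]), array([357., 238.])]
0.022 0.0165 [array([250., 269.]), array([249., 239.]), array([307., 269.]), array([308., 239.])]
0.03 0.044 [array([200., 274.]), array([197., 244.]), array([357., 274.]), array([360., 244.])]
0.03 0.0165 [array([249., 276.]), array([247., 245.]), array([308., 276.]), array([310., 245.])]
0.04 0.044 [array([196., 284.]), array([192., 252.]), array([361., 284.]), array([365., 252.])]
0.04 0.0165 [array([247., 285.]), array([245., 253.]), array([310., 285.]), array([311., 253.])]
0.15 disc far edge rel [278.58362222 193.40847765]
0.16 disc far edge rel [278.51416134 198.36696133]
0.172 disc far edge rel [278.42119397 205.04369252]
0.18 disc far edge rel [278.35247762 210.00887952]
```

jog_arm(steps=[[[0,0,0,0,0,0,0],[0,0,0,0,0,0,0],[0,0,0,0,0,0,0],[0,0,0,0,0,0,0],[0,0,0,0,0,0,0]]])

```text
t: 3.95
eef_pos: [0.5258, -0.0102, 0.1502]
ee_rot: [3.142, -0.0, -0.382]
force: [0.1, -0.8, -0.0]
width: 0.0638
gripper_force: 0.0
```

```bash
python3 - <<'E'
from station import arm, vision
import cv2,numpy as np
a=vision.grab_frame("scene")["color"][:,:,::-1][130:230,235:335]
b=vision.grab_frame("wrist")["color"][:,:,::-1][140:340,180:380]
a=cv2.resize(a,(400,400),interpolation=2); b=cv2.resize(b,(400,400),interpolation=2)
cv2.imwrite("pics/c3.png",np.clip(np.hstack([a,b])*1.8,0,255).astype(np.uint8))
E
python3 st.py
```

```text
4.05 [ 0.526 -0.01   0.15 ] [-3.142 -0.    -0.382] [-0.468 -0.311 -1.234] [ 0.019  0.028 -0.016] 0.07131787399172806 0.0 0.8350628776846022
```

View pics/c3.png

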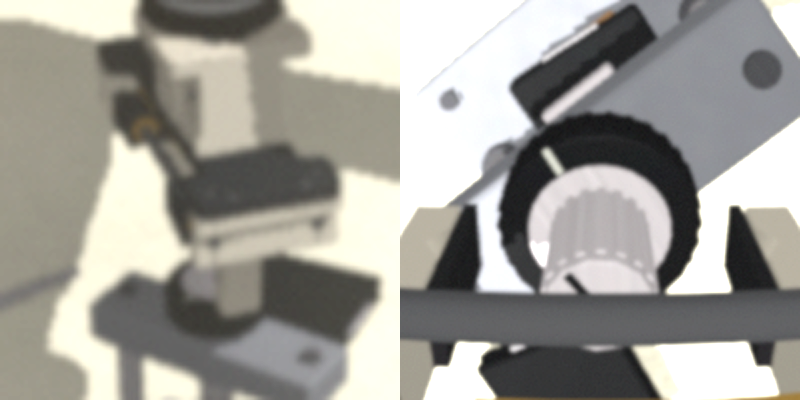

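The pads closed above the coarse disc without touching it. Both views put the real fingertips about 25 mm short of the reported TCP. I'll lower by feel in small steps with the fingers open.

jog_arm(steps=[[[0,0,0,0.016,0,0,0],[0,0,0,0.032,0,0,0],[0,0,0,0.032,0,0,0]]])

```text
t: 4.35
eef_pos: [0.5253, -0.0103, 0.1413]
ee_rot: [3.141, 0.001, -0.382]
force: [-0.2, -0.2, -0.1]
width: 0.0871
gripper_force: 0.0
```

jog_arm(steps=[[[0,0,0,0.008,0,0,0],[0,0,0,0.016,0,0,0],[0,0,0,0.016,0,0,0]]])

```text
t: 4.65
eef_pos: [0.5256, -0.0102, 0.1378]
ee_rot: [3.141, 0.0, -0.382]
force: [0.9, 0.2, -0.3]
width: 0.0878
gripper_force: 0.0
```

```bash
python3 st.py
```

```text
4.65 [ 0.526 -0.01   0.138] [ 3.141  0.    -0.382] [ 0.885  0.173 -0.267] [ 0.01   0.031 -0.017] 0.08782841679135713 0.0 0.8350546303230186
```

jog_arm(steps=[[[0,0,0,0.008,0,0,0],[0,0,0,0.016,0,0,0],[0,0,0,0.016,0,0,0]]])

```text
t: 4.95
eef_pos: [0.5257, -0.0102, 0.1338]
ee_rot: [3.141, 0.0, -0.382]
force: [-0.5, -0.2, -0.3]
width: 0.0875
gripper_force: 0.0
```

jog_arm(steps=[[[0,0,0,0.008,0,0,0],[0,0,0,0.016,0,0,0],[0,0,0,0.016,0,0,0]]])

```text
t: 5.25
eef_pos: [0.5256, -0.0102, 0.1298]
ee_rot: [3.141, 0.0, -0.382]
force: [1.5, -0.4, -0.0]
width: 0.0873
gripper_force: 0.0
```

```bash
python3 - <<'E'
from station import arm, vision
import cv2,numpy as np
a=vision.grab_frame("scene")["color"][:,:,::-1][130:230,235:335]
b=vision.grab_frame("wrist")["color"][:,:,::-1][140:340,180:380]
a=cv2.resize(a,(400,400),interpolation=2); b=cv2.resize(b,(400,400),interpolation=2)
cv2.imwrite("pics/c4.png",np.clip(np.hstack([a,b])*1.8,0,255).astype(np.uint8))
E
python3 st.py
```

```text
5.35 [ 0.526 -0.01   0.13 ] [ 3.142  0.    -0.382] [ 0.346  0.735 -0.274] [-0.023 -0.037  0.013] 0.0876461005236989 0.0 0.8350554400468122
```

View pics/c4.png

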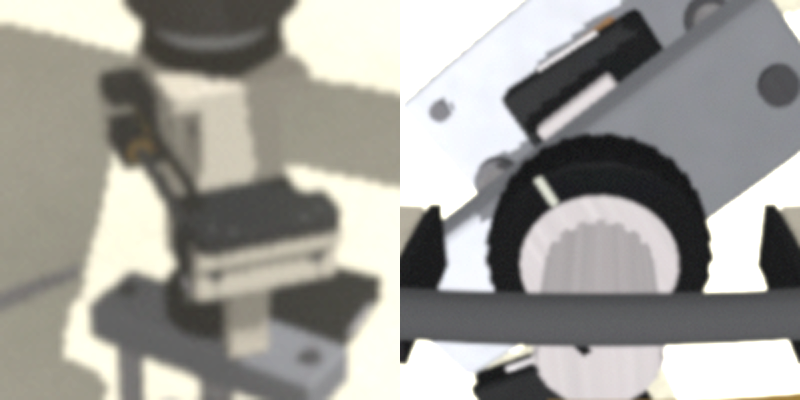

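The scene view now puts the tips at z≈0.152, beside the disc, with the disc centred between the fingers. Lowering 2 mm more and closing.

jog_arm(steps=[[[0,0,0,0.008,0,0,0],[255,0,0,0.008,0,0,0],[255,0,0,0.008,0,0,0],[255,0,0,0.008,0,0,0],[255,0,0,0.008,0,0,0],[255,0,0,0.008,0,0,0],[255,0,0,0.008,0,0,0]]], newtons=50)

```text
t: 6.05
eef_pos: [0.5261, -0.0096, 0.1282]
ee_rot: [-3.141, -0.0, -0.382]
force: [0.9, 4.1, 0.4]
width: 0.0569
gripper_force: 50.0
```

```bash
python3 st.py
```

```text
6.05 [ 0.526 -0.01   0.128] [-3.141 -0.    -0.382] [0.876 4.109 0.419] [ 1.464 -0.085  0.01 ] 0.05690576953566292 49.99970555305481 0.835134785732616
```

jog_arm(steps=[[[255,0,0,0,0,0,0.1],[255,0,0,0,0,0,0.2],[255,0,0,0,0,0,0.3],[255,0,0,0,0,0,0.4]]])

```text
t: 6.45
eef_pos: [0.5261, -0.0098, 0.1282]
ee_rot: [-3.141, -0.0, -0.698]
force: [-0.2, 2.9, 0.3]
width: 0.0571
gripper_force: 50.0
```

```bash
python3 st.py
```

```text
6.45 [ 0.526 -0.01   0.128] [-3.141 -0.    -0.698] [-0.185  2.908  0.33 ] [ 1.236 -0.027  0.483] 0.05708858394688101 49.99604523181915 0.5182832498173852
```

jog_arm(steps=[[[255,0,0,0,0,0,0],[255,0,0,0,0,0,0],[255,0,0,0,0,0,0],[255,0,0,0,0,0,0],[255,0,0,0,0,0,0]]])

```text
t: 6.95
eef_pos: [0.5261, -0.0097, 0.1282]
ee_rot: [-3.141, 0.0, -0.695]
force: [0.3, 5.5, 0.8]
width: 0.0568
gripper_force: 50.0
```

```bash
python3 st.py
```

```text
6.95 [ 0.526 -0.01   0.128] [-3.141  0.    -0.695] [0.305 5.518 0.774] [ 1.979 -0.039 -0.497] 0.0567518151889721 50.000039935112 0.5221525468363506
```

jog_arm(steps=[[[255,0,0,0,0,0,0],[255,0,0,0,0,0,0],[255,0,0,0,0,0,0],[255,0,0,0,0,0,0],[255,0,0,0,0,0,0],[255,0,0,0,0,0,0],[255,0,0,0,0,0,0],[255,0,0,0,0,0,0]]])

```text
t: 7.75
eef_pos: [0.5261, -0.0098, 0.1282]
ee_rot: [-3.141, 0.0, -0.695]
force: [-0.0, 5.3, 0.7]
width: 0.0567
gripper_force: 50.0
```

```bash
python3 st.py
```

```text
7.75 [ 0.526 -0.01   0.128] [-3.141  0.    -0.695] [-0.01   5.32   0.658] [ 1.95  -0.067 -0.554] 0.056700915233829134 49.9999862909317 0.5221038937749004
```

jog_arm(steps=[[[255,0,0,0,0,0,0.04],[255,0,0,0,0,0,0.07],[255,0,0,0,0,0,0.09],[255,0,0,0,0,0,0.095],[255,0,0,0,0,0,0.1],[255,0,0,0,0,0,0.1]]])

```text
t: 8.35
eef_pos: [0.5261, -0.0098, 0.1283]
ee_rot: [-3.141, -0.0, -0.772]
force: [0.1, 5.4, 0.4]
width: 0.0567
gripper_force: 50.0
```

```bash
python3 st.py
```

```text
8.35 [ 0.526 -0.01   0.128] [-3.141 -0.    -0.772] [0.121 5.357 0.384] [1.866 0.006 0.368] 0.05666908784383643 49.99991834163666 0.4447459554018589
```

jog_arm(steps=[[[255,0,0,0,0,0,0],[255,0,0,0,0,0,0],[255,0,0,0,0,0,0],[255,0,0,0,0,0,0]]])

```text
t: 8.75
eef_pos: [0.526, -0.0098, 0.1282]
ee_rot: [-3.141, -0.0, -0.772]
force: [-0.4, 5.2, 0.2]
width: 0.0571
gripper_force: 50.0
```

```bash
python3 st.py
```

```text
8.75 [ 0.526 -0.01   0.128] [-3.141 -0.    -0.772] [-0.44   5.203  0.223] [ 1.947 -0.045  0.365] 0.057129556250370396 49.99998092651367 0.44478935168005873
```

jog_arm(steps=[[[255,0,0,0,0,0,0.025]]])

```text
t: 8.85
eef_pos: [0.526, -0.0098, 0.1282]
ee_rot: [-3.141, -0.0, -0.791]
force: [0.1, 4.5, 0.1]
width: 0.0572
gripper_force: 50.0
```

```bash
cat > m.py <<'E'
from station import arm
import numpy as np
s=arm.get_state(); print(round(s["t"],2),"yaw %.4f mz %.3f eff6 %.3f w %.4f"%(s["ee_rot"][2],s["moment"][2],s["joint_efforts"][5],s["width"]),np.round(s["force"],1),np.round(s["qd"][5],4))
E
python3 m.py
```

```text
8.85 yaw -0.7913 mz 0.506 eff6 0.072 w 0.0572 [0.1 4.5 0.1] -0.2112
```

jog_arm(steps=[[[255,0,0,0,0,0,0.025]]])

```text
t: 8.95
eef_pos: [0.526, -0.0098, 0.1283]
ee_rot: [-3.141, -0.0, -0.812]
force: [0.0, 4.3, -0.0]
width: 0.0574
gripper_force: 50.0
```

```bash
python3 m.py
```

```text
8.95 yaw -0.8116 mz 0.506 eff6 -0.151 w 0.0574 [ 0.   4.3 -0. ] -0.195
```

jog_arm(steps=[[[255,0,0,0,0,0,0.025]]])

```text
t: 9.05
eef_pos: [0.526, -0.0098, 0.1282]
ee_rot: [-3.141, -0.0, -0.831]
force: [0.5, 4.9, 0.1]
width: 0.0573
gripper_force: 50.0
```

```bash
python3 m.py
```

```text
9.05 yaw -0.8312 mz 0.486 eff6 -0.174 w 0.0573 [0.5 4.9 0.1] -0.1945
```

jog_arm(steps=[[[255,0,0,0,0,0,0.025]]])

```text
t: 9.15
eef_pos: [0.526, -0.0098, 0.1282]
ee_rot: [-3.141, -0.0, -0.851]
force: [-0.2, 5.2, 0.6]
width: 0.0569
gripper_force: 50.0
```

```bash
python3 m.py
```

```text
9.15 yaw -0.8508 mz 0.547 eff6 -0.175 w 0.0569 [-0.2  5.2  0.6] -0.1962
```

jog_arm(steps=[[[255,0,0,0,0,0,0]]])

```text
t: 9.25
eef_pos: [0.526, -0.0098, 0.1282]
ee_rot: [-3.141, -0.0, -0.851]
force: [-0.7, 5.2, -0.0]
width: 0.0571
gripper_force: 50.0
```

```bash
python3 m.py
```

```text
9.25 yaw -0.8510 mz 0.259 eff6 -0.473 w 0.0571 [-0.7  5.2 -0. ] 0.0125
```

jog_arm(steps=[[[255,0,0,0,0,0,0]]])

```text
t: 9.35
eef_pos: [0.526, -0.0098, 0.1282]
ee_rot: [-3.141, -0.0, -0.851]
force: [0.2, 5.0, 0.2]
width: 0.057
gripper_force: 50.0
```

```bash
python3 m.py
```

```text
9.35 yaw -0.8507 mz 0.178 eff6 -0.195 w 0.0570 [0.2 5.  0.2] -0.0004
```

jog_arm(steps=[[[255,0,0,0,0,0,0.025]]])

```text
t: 9.45
eef_pos: [0.526, -0.0098, 0.1282]
ee_rot: [-3.141, -0.0, -0.87]
force: [0.2, 5.7, -0.5]
width: 0.0571
gripper_force: 50.0
```

```bash
python3 m.py
```

```text
9.45 yaw -0.8699 mz 0.466 eff6 0.050 w 0.0571 [ 0.2  5.7 -0.5] -0.2095
```

jog_arm(steps=[[[255,0,0,0,0,0,0.025]]])

```text
t: 9.55
eef_pos: [0.526, -0.0099, 0.1283]
ee_rot: [-3.141, -0.0, -0.89]
force: [0.3, 5.0, 0.8]
width: 0.0568
gripper_force: 50.0
```

```bash
python3 m.py
```

```text
9.55 yaw -0.8901 mz 0.474 eff6 -0.153 w 0.0568 [0.3 5.  0.8] -0.1962
```

jog_arm(steps=[[[255,0,0,0,0,0,0.025]]])

```text
t: 9.65
eef_pos: [0.526, -0.0098, 0.1282]
ee_rot: [-3.141, -0.0, -0.91]
force: [-0.1, 5.2, 0.7]
width: 0.0572
gripper_force: 50.0
```

```bash
python3 m.py
```

```text
9.65 yaw -0.9098 mz 0.458 eff6 -0.174 w 0.0572 [-0.1  5.2  0.7] -0.1938
```

jog_arm(steps=[[[255,0,0,0,0,0,0.025]]])

```text
t: 9.75
eef_pos: [0.526, -0.0098, 0.1282]
ee_rot: [-3.141, -0.0, -0.929]
force: [0.1, 5.5, 0.7]
width: 0.0567
gripper_force: 50.0
```

```bash
python3 m.py
```

```text
9.75 yaw -0.9295 mz 0.506 eff6 -0.175 w 0.0567 [0.1 5.5 0.7] -0.1927
```

jog_arm(steps=[[[255,0,0,0,0,0,0.025]]])

```text
t: 9.85
eef_pos: [0.526, -0.0098, 0.1283]
ee_rot: [-3.141, -0.0, -0.949]
force: [-0.0, 5.0, 0.1]
width: 0.0568
gripper_force: 50.0
```

```bash
python3 m.py
```

```text
9.85 yaw -0.9491 mz 0.482 eff6 -0.175 w 0.0568 [-0.   5.   0.1] -0.1974
```

jog_arm(steps=[[[255,0,0,0,0,0,0.025]]])

```text
t: 9.95
eef_pos: [0.526, -0.0099, 0.1282]
ee_rot: [-3.141, -0.0, -0.969]
force: [0.0, 4.9, -0.4]
width: 0.0574
gripper_force: 50.0
```

```bash
python3 m.py
```

```text
9.95 yaw -0.9687 mz 0.483 eff6 -0.175 w 0.0574 [ 0.   4.9 -0.4] -0.1933
```

jog_arm(steps=[[[255,0,0,0,0,0,0.025]]])

```text
t: 10.05
eef_pos: [0.526, -0.0098, 0.1283]
ee_rot: [-3.141, 0.0, -0.988]
force: [-0.5, 5.0, 1.5]
width: 0.057
gripper_force: 50.0
```

```bash
python3 m.py
```

```text
10.05 yaw -0.9883 mz 0.527 eff6 -0.175 w 0.0570 [-0.5  5.   1.5] -0.1946
```

jog_arm(steps=[[[255,0,0,0,0,0,0.025]]])

```text
t: 10.15
eef_pos: [0.5259, -0.0099, 0.1282]
ee_rot: [-3.141, 0.0, -1.008]
force: [0.3, 5.6, -0.5]
width: 0.0572
gripper_force: 50.0
```

```bash
python3 m.py
```

```text
10.15 yaw -1.0081 mz 0.451 eff6 -0.210 w 0.0572 [ 0.3  5.6 -0.5] -0.1987
```

jog_arm(steps=[[[255,0,0,0,0,0,0.025]]])

```text
t: 10.25
eef_pos: [0.5259, -0.0099, 0.1282]
ee_rot: [-3.141, 0.0, -1.028]
force: [-0.7, 5.1, 0.8]
width: 0.0571
gripper_force: 50.0
```

```bash
python3 m.py
```

```text
10.25 yaw -1.0279 mz 0.540 eff6 -0.167 w 0.0571 [-0.7  5.1  0.8] -0.1952
```

jog_arm(steps=[[[255,0,0,0,0,0,0.025]]])

```text
t: 10.35
eef_pos: [0.5259, -0.0099, 0.1282]
ee_rot: [-3.141, 0.0, -1.047]
force: [0.2, 5.8, 0.6]
width: 0.0571
gripper_force: 50.0
```

```bash
python3 m.py
```

```text
10.35 yaw -1.0475 mz 0.465 eff6 -0.175 w 0.0571 [0.2 5.8 0.6] -0.1973
```

No contact yet. Continuing.

jog_arm(steps=[[[255,0,0,0,0,0,0.025]]])

```text
t: 10.45
eef_pos: [0.5259, -0.0099, 0.1282]
ee_rot: [-3.141, 0.0, -1.067]
force: [-1.2, 4.4, 0.7]
width: 0.0569
gripper_force: 50.0
```

```bash
python3 m.py
```

```text
10.45 yaw -1.0671 mz 0.512 eff6 -0.176 w 0.0569 [-1.2  4.4  0.7] -0.1943
```

jog_arm(steps=[[[255,0,0,0,0,0,0.025]]])

```text
t: 10.55
eef_pos: [0.5259, -0.0099, 0.1283]
ee_rot: [-3.141, 0.0, -1.087]
force: [-0.8, 4.3, 1.0]
width: 0.0571
gripper_force: 50.0
```

```bash
python3 m.py
```

```text
10.55 yaw -1.0868 mz 0.467 eff6 -0.176 w 0.0571 [-0.8  4.3  1. ] -0.1941
```

jog_arm(steps=[[[255,0,0,0,0,0,0.025]]])

```text
t: 10.65
eef_pos: [0.5259, -0.0099, 0.1282]
ee_rot: [-3.141, 0.0, -1.106]
force: [-1.1, 4.9, 1.6]
width: 0.0573
gripper_force: 50.0
```

```bash
python3 m.py
```

```text
10.65 yaw -1.1064 mz 0.485 eff6 -0.176 w 0.0573 [-1.1  4.9  1.6] -0.195
```

jog_arm(steps=[[[255,0,0,0,0,0,0.025]]])

```text
t: 10.75
eef_pos: [0.5259, -0.0099, 0.1283]
ee_rot: [-3.141, 0.0, -1.126]
force: [-0.3, 6.2, 0.2]
width: 0.057
gripper_force: 50.0
```

```bash
python3 m.py
```

```text
10.75 yaw -1.1261 mz 0.489 eff6 -0.176 w 0.0570 [-0.3  6.2  0.2] -0.1954
```

jog_arm(steps=[[[255,0,0,0,0,0,0.025]]])

```text
t: 10.85
eef_pos: [0.5259, -0.0099, 0.1282]
ee_rot: [-3.141, 0.0, -1.146]
force: [-0.8, 5.2, 1.0]
width: 0.057
gripper_force: 50.0
```

```bash
python3 m.py
```

```text
10.85 yaw -1.1457 mz 0.544 eff6 -0.176 w 0.0570 [-0.8  5.2  1. ] -0.1957
```

jog_arm(steps=[[[255,0,0,0,0,0,0.025]]])

```text
t: 10.95
eef_pos: [0.5258, -0.0099, 0.1282]
ee_rot: [-3.141, 0.0, -1.165]
force: [-0.5, 5.4, 0.4]
width: 0.0571
gripper_force: 50.0
```

```bash
python3 m.py
```

```text
10.95 yaw -1.1654 mz 0.476 eff6 -0.176 w 0.0571 [-0.5  5.4  0.4] -0.1952
```

jog_arm(steps=[[[255,0,0,0,0,0,0.025]]])

```text
t: 11.05
eef_pos: [0.5259, -0.0099, 0.1282]
ee_rot: [-3.141, 0.0, -1.185]
force: [-0.9, 5.1, 0.1]
width: 0.0572
gripper_force: 50.0
```

```bash
python3 m.py
```

```text
11.05 yaw -1.1850 mz 0.517 eff6 -0.176 w 0.0572 [-0.9  5.1  0.1] -0.1964
```

jog_arm(steps=[[[255,0,0,0,0,0,0.025]]])

```text
t: 11.15
eef_pos: [0.5258, -0.0099, 0.1282]
ee_rot: [-3.141, 0.0, -1.205]
force: [-0.6, 5.6, 1.4]
width: 0.0572
gripper_force: 50.0
```

```bash
python3 m.py
```

```text
11.15 yaw -1.2046 mz 0.514 eff6 -0.176 w 0.0572 [-0.6  5.6  1.4] -0.1949
```

jog_arm(steps=[[[255,0,0,0,0,0,0.025]]])

```text
t: 11.25
eef_pos: [0.5259, -0.0099, 0.1282]
ee_rot: [-3.141, 0.0, -1.224]
force: [-0.8, 5.6, 0.4]
width: 0.0567
gripper_force: 50.0
```

```bash
python3 m.py
```

```text
11.25 yaw -1.2242 mz 0.518 eff6 -0.176 w 0.0567 [-0.8  5.6  0.4] -0.1946
```

jog_arm(steps=[[[255,0,0,0,0,0,0.025]]])

```text
t: 11.35
eef_pos: [0.5259, -0.0099, 0.1282]
ee_rot: [-3.141, 0.0, -1.244]
force: [-0.4, 5.8, 1.1]
width: 0.0569
gripper_force: 50.0
```

```bash
python3 m.py
```

```text
11.35 yaw -1.2438 mz 0.550 eff6 -0.176 w 0.0569 [-0.4  5.8  1.1] -0.1953
```

jog_arm(steps=[[[255,0,0,0,0,0,0.025]]])

```text
t: 11.45
eef_pos: [0.5258, -0.0099, 0.1283]
ee_rot: [-3.141, 0.0, -1.263]
force: [-1.3, 4.1, 1.5]
width: 0.0569
gripper_force: 50.0
```

```bash
python3 m.py
```

```text
11.45 yaw -1.2635 mz 0.498 eff6 -0.176 w 0.0569 [-1.3  4.1  1.5] -0.1952
```

jog_arm(steps=[[[255,0,0,0,0,0,0.025]]])

```text
t: 11.55
eef_pos: [0.5258, -0.0099, 0.1283]
ee_rot: [-3.142, 0.0, -1.283]
force: [-0.6, 5.3, 1.6]
width: 0.0573
gripper_force: 50.0
```

```bash
python3 m.py
```

```text
11.55 yaw -1.2831 mz 0.451 eff6 -0.176 w 0.0573 [-0.6  5.3  1.6] -0.1971
```

```bash
python3 - <<'E'
from station import arm, vision
import cv2,numpy as np
a=vision.grab_frame("scene")["color"][:,:,::-1][180:270,245:335]
b=vision.grab_frame("wrist")["color"][:,:,::-1][140:340,180:380]
a=cv2.resize(a,(400,400),interpolation=2); b=cv2.resize(b,(400,400),interpolation=2)
cv2.imwrite("pics/c5.png",np.clip(np.hstack([a,b])*1.8,0,255).astype(np.uint8))
E
python3 m.py
```

```text
11.65 yaw -1.2832 mz 0.198 eff6 -0.460 w 0.0570 [-0.1  5.2  1.7] 0.0132
```

View pics/c5.png

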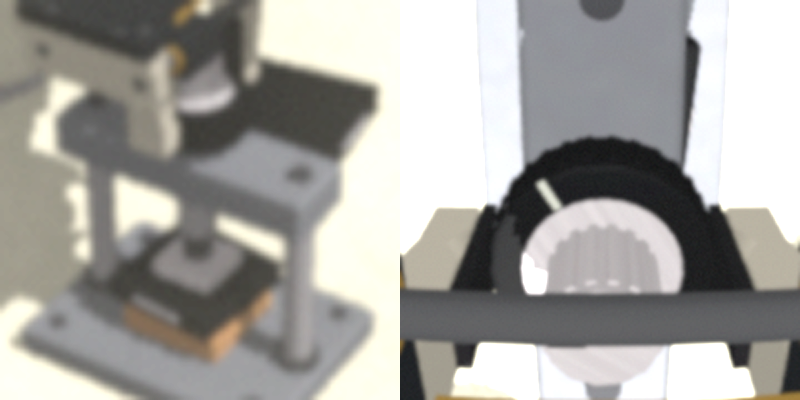

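The index mark on the coarse disc sits at the same place relative to the fingers, so there's no slip. The foot is now close to the lid. Continuing.

jog_arm(steps=[[[255,0,0,0,0,0,0.025]]])

```text
t: 11.75
eef_pos: [0.5258, -0.0099, 0.1282]
ee_rot: [-3.142, 0.0, -1.302]
force: [0.0, 5.4, -0.6]
width: 0.0572
gripper_force: 50.0
```

```bash
python3 m.py
```

```text
11.75 yaw -1.3025 mz 0.485 eff6 0.061 w 0.0572 [ 0.   5.4 -0.6] -0.2117
```

jog_arm(steps=[[[255,0,0,0,0,0,0.025]]])

```text
t: 11.85
eef_pos: [0.5258, -0.0099, 0.1282]
ee_rot: [-3.142, 0.0, -1.323]
force: [-0.6, 4.7, 1.6]
width: 0.0567
gripper_force: 50.0
```

```bash
python3 m.py
```

```text
11.85 yaw -1.3227 mz 0.525 eff6 -0.153 w 0.0567 [-0.6  4.7  1.6] -0.1955
```

jog_arm(steps=[[[255,0,0,0,0,0,0.025]]])

```text
t: 11.95
eef_pos: [0.5258, -0.0099, 0.1282]
ee_rot: [-3.142, 0.0, -1.342]
force: [-0.6, 5.6, 1.3]
width: 0.0571
gripper_force: 50.0
```

```bash
python3 m.py
```

```text
11.95 yaw -1.3424 mz 0.471 eff6 -0.175 w 0.0571 [-0.6  5.6  1.3] -0.1955
```

jog_arm(steps=[[[255,0,0,0,0,0,0.025]]])

```text
t: 12.05
eef_pos: [0.5258, -0.0099, 0.1282]
ee_rot: [3.142, 0.0, -1.362]
force: [-0.2, 5.7, 2.0]
width: 0.0568
gripper_force: 50.0
```

```bash
python3 m.py
```

```text
12.05 yaw -1.3620 mz 0.506 eff6 -0.177 w 0.0568 [-0.2  5.7  2. ] -0.1942
```

jog_arm(steps=[[[255,0,0,0,0,0,0.025]]])

```text
t: 12.15
eef_pos: [0.5258, -0.01, 0.1282]
ee_rot: [-3.142, 0.0, -1.382]
force: [-0.3, 5.0, 1.3]
width: 0.0574
gripper_force: 50.0
```

```bash
python3 m.py
```

```text
12.15 yaw -1.3817 mz 0.458 eff6 -0.177 w 0.0574 [-0.3  5.   1.3] -0.1941
```

jog_arm(steps=[[[255,0,0,0,0,0,0.025]]])

```text
t: 12.25
eef_pos: [0.5257, -0.01, 0.1282]
ee_rot: [3.141, 0.0, -1.401]
force: [-1.1, 4.9, 0.9]
width: 0.0572
gripper_force: 50.0
```

```bash
python3 m.py
```

```text
12.25 yaw -1.4013 mz 0.452 eff6 -0.177 w 0.0572 [-1.1  4.9  0.9] -0.1957
```

jog_arm(steps=[[[255,0,0,0,0,0,0.025]]])

```text
t: 12.35
eef_pos: [0.5257, -0.01, 0.1282]
ee_rot: [3.142, 0.0, -1.421]
force: [-1.5, 5.2, 1.3]
width: 0.0573
gripper_force: 50.0
```

```bash
python3 m.py
```

```text
12.35 yaw -1.4209 mz 0.470 eff6 -0.177 w 0.0573 [-1.5  5.2  1.3] -0.1956
```

jog_arm(steps=[[[255,0,0,0,0,0,0.025]]])

```text
t: 12.45
eef_pos: [0.5257, -0.01, 0.1282]
ee_rot: [3.142, 0.0, -1.441]
force: [-0.9, 4.9, 1.6]
width: 0.0572
gripper_force: 50.0
```

```bash
python3 m.py
```

```text
12.45 yaw -1.4406 mz 0.544 eff6 -0.189 w 0.0572 [-0.9  4.9  1.6] -0.1955
```

jog_arm(steps=[[[255,0,0,0,0,0,0.025]]])

```text
t: 12.55
eef_pos: [0.5257, -0.0099, 0.1282]
ee_rot: [3.141, 0.0, -1.46]
force: [-0.9, 6.0, 1.5]
width: 0.057
gripper_force: 50.0
```

```bash
python3 m.py
```

```text
12.55 yaw -1.4601 mz 0.536 eff6 -0.233 w 0.0570 [-0.9  6.   1.5] -0.1981
```

jog_arm(steps=[[[255,0,0,0,0,0,0.025]]])

```text
t: 12.65
eef_pos: [0.5257, -0.0099, 0.1283]
ee_rot: [3.142, 0.0, -1.48]
force: [-1.4, 5.6, 1.4]
width: 0.0572
gripper_force: 50.0
```

```bash
python3 m.py
```

```text
12.65 yaw -1.4797 mz 0.593 eff6 -0.272 w 0.0572 [-1.4  5.6  1.4] -0.1939
```

jog_arm(steps=[[[255,0,0,0,0,0,0],[255,0,0,0,0,0,0],[255,0,0,0,0,0,0],[255,0,0,0,0,0,0],[255,0,0,0,0,0,0]]])

```text
t: 13.15
eef_pos: [0.5257, -0.0099, 0.1282]
ee_rot: [3.141, 0.0, -1.479]
force: [-0.3, 5.1, 2.8]
width: 0.0571
gripper_force: 50.0
```

```bash
python3 m.py
```

```text
13.15 yaw -1.4794 mz 0.298 eff6 -0.271 w 0.0571 [-0.3  5.1  2.8] 0.0003
```

Contact is confirmed at about 10 N. Releasing the coarse knob, rising and gripping the fine knob.

jog_arm(steps=[[[120,0,0,0,0,0,0],[0,0,0,0,0,0,0],[0,0,0,0,0,0,0],[0,0,0,0,0,0,0],[0,0,0,0,0,0,0]]])

```text
t: 13.65
eef_pos: [0.5257, -0.0105, 0.1281]
ee_rot: [3.141, -0.0, -1.481]
force: [0.5, -0.4, 0.3]
width: 0.083
gripper_force: 0.0
```

jog_arm(steps=[[[0,0,0,-0.03,0,0,0],[0,0,0,-0.07,0,0,0],[0,0,0,-0.11,0,0,0],[0,0,0,-0.128,0,0,0],[0,0,0,-0.128,0,0,0]]])

```text
t: 14.15
eef_pos: [0.5265, -0.01, 0.1614]
ee_rot: [-3.139, 0.0, -1.481]
force: [0.9, 0.2, -0.6]
width: 0.0876
gripper_force: 0.0
```

```bash
python3 st.py
```

```text
14.15 [ 0.526 -0.01   0.161] [-3.139  0.    -1.481] [ 0.896  0.25  -0.568] [ 0.047 -0.042 -0.005] 0.08763810298419351 0.0 -0.26449729356008095
```

jog_arm(steps=[[[255,0,0,0,0,0,0],[255,0,0,0,0,0,0],[255,0,0,0,0,0,0],[255,0,0,0,0,0,0],[255,0,0,0,0,0,0],[255,0,0,0,0,0,0],[255,0,0,0,0,0,0],[255,0,0,0,0,0,0]]], newtons=40)

```text
t: 14.95
eef_pos: [0.5258, -0.0102, 0.1601]
ee_rot: [3.141, -0.0, -1.481]
force: [-0.2, 0.0, -0.0]
width: 0.0289
gripper_force: 0.0
```

jog_arm(steps=[[[255,0,0,0,0,0,0],[255,0,0,0,0,0,0],[255,0,0,0,0,0,0],[255,0,0,0,0,0,0]]])

```text
t: 15.35
eef_pos: [0.5258, -0.0102, 0.1602]
ee_rot: [3.142, 0.0, -1.481]
force: [-0.7, 0.0, 0.8]
width: 0.0245
gripper_force: 40.0
```

```bash
python3 st.py
```

```text
15.35 [ 0.526 -0.01   0.16 ] [ 3.142  0.    -1.481] [-0.695  0.045  0.818] [0.109 0.133 0.002] 0.024473019917699835 40.0001335144043 -0.26446897351647786
```

jog_arm(steps=[[[255,0,0,0,0,0,0.025],[255,0,0,0,0,0,0.05],[255,0,0,0,0,0,0.075]]])

```text
t: 15.65
eef_pos: [0.5258, -0.0102, 0.1602]
ee_rot: [3.141, -0.0, -1.542]
force: [-2.0, 0.6, 0.1]
width: 0.0246
gripper_force: 40.0
```

```bash
python3 m.py
```

```text
15.65 yaw -1.5419 mz 0.236 eff6 0.113 w 0.0246 [-2.   0.6  0.1] -0.194
```

jog_arm(steps=[[[255,0,0,0,0,0,0.025],[255,0,0,0,0,0,0.05],[255,0,0,0,0,0,0.075],[255,0,0,0,0,0,0.1],[255,0,0,0,0,0,0.125]]])

```text
t: 16.15
eef_pos: [0.5257, -0.0102, 0.1602]
ee_rot: [3.141, -0.0, -1.64]
force: [-2.4, 0.5, 1.4]
width: 0.0247
gripper_force: 40.0
```

```bash
python3 m.py
```

```text
16.15 yaw -1.6401 mz 0.216 eff6 0.089 w 0.0247 [-2.4  0.5  1.4] -0.1946
```

jog_arm(steps=[[[255,0,0,0,0,0,0.025],[255,0,0,0,0,0,0.05],[255,0,0,0,0,0,0.075],[255,0,0,0,0,0,0.1],[255,0,0,0,0,0,0.125]]])

```text
t: 16.65
eef_pos: [0.5257, -0.0102, 0.1602]
ee_rot: [3.141, -0.0, -1.738]
force: [-3.0, 0.5, 3.4]
width: 0.0249
gripper_force: 40.0
```

```bash
python3 m.py
```

```text
16.65 yaw -1.7383 mz 0.238 eff6 0.070 w 0.0249 [-3.   0.5  3.4] -0.1946
```

jog_arm(steps=[[[255,0,0,0,0,0,0.025],[255,0,0,0,0,0,0.05],[255,0,0,0,0,0,0.075],[255,0,0,0,0,0,0.1],[255,0,0,0,0,0,0.125]]])

```text
t: 17.15
eef_pos: [0.5257, -0.0102, 0.1602]
ee_rot: [3.141, -0.0, -1.836]
force: [-5.2, 0.4, 4.7]
width: 0.0253
gripper_force: 40.0
```

```bash
python3 m.py
```

```text
17.15 yaw -1.8364 mz 0.236 eff6 0.051 w 0.0253 [-5.2  0.4  4.7] -0.1953
```

jog_arm(steps=[[[255,0,0,0,0,0,0.025],[255,0,0,0,0,0,0.05],[255,0,0,0,0,0,0.075],[255,0,0,0,0,0,0.1]]])

```text
t: 17.55
eef_pos: [0.5256, -0.0102, 0.1602]
ee_rot: [3.141, -0.0, -1.915]
force: [-5.0, 1.4, 4.4]
width: 0.0248
gripper_force: 40.0
```

```bash
python3 m.py
```

```text
17.55 yaw -1.9149 mz 0.334 eff6 0.036 w 0.0248 [-5.   1.4  4.4] -0.1937
```

jog_arm(steps=[[[255,0,0,0,0,0,0],[255,0,0,0,0,0,0],[255,0,0,0,0,0,0],[255,0,0,0,0,0,0],[255,0,0,0,0,0,0]]])

```text
t: 18.05
eef_pos: [0.5257, -0.0102, 0.1602]
ee_rot: [3.141, -0.0, -1.914]
force: [-5.3, 0.9, 5.1]
width: 0.0248
gripper_force: 40.0
```

```bash
python3 m.py
python3 - <<'E'
from station import vision
import cv2,numpy as np
b=vision.grab_frame("wrist")["color"][:,:,::-1][140:340,180:380]
a=vision.grab_frame("scene")["color"][:,:,::-1][180:270,245:335]
cv2.imwrite("pics/c6.png",np.clip(np.hstack([cv2.resize(i,(400,400),interpolation=2) for i in(a,b)])*1.8,0,255).astype(np.uint8))
E
```

```text
18.05 yaw -1.9143 mz 0.153 eff6 -0.201 w 0.0248 [-5.3  0.9  5.1] 0.0004
```

View pics/c6.png

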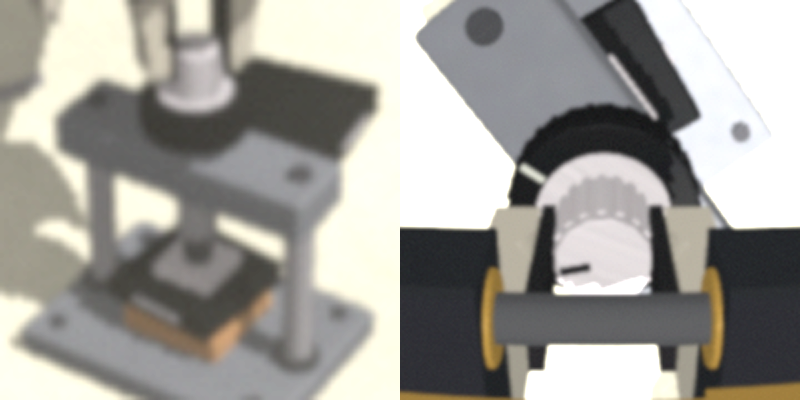

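The fine knob is gripped and turned 0.43 rad, with torque rising at the expected rate (about 37 N). The compact hasn't moved. Releasing and withdrawing upward.

jog_arm(steps=[[[120,0,0,0,0,0,0],[0,0,0,0,0,0,0],[0,0,0,0,0,0,0],[0,0,0,0,0,0,0],[0,0,0,0,0,0,0]]])

```text
t: 18.65
eef_pos: [0.5261, -0.0101, 0.1601]
ee_rot: [-3.141, 0.0, -1.913]
force: [-0.1, -0.5, -0.2]
width: 0.0593
gripper_force: 0.0
```

jog_arm(steps=[[[0,0,0,-0.1,0,0,0],[0,0,0,-0.25,0,0,0],[0,0,0,-0.4,0,0,0],[0,0,0,-0.5,0,0,0],[0,0,0,-0.5,0,0,0],[0,0,0,-0.5,0,0,0]]])

```text
t: 19.25
eef_pos: [0.526, -0.01, 0.2854]
ee_rot: [-3.141, 0.001, -1.914]
force: [-0.1, -0.5, -1.4]
width: 0.0874
gripper_force: 0.0
```

```bash
python3 st.py; python3 -c "
from station import arm; print(arm.job_done())"
```

```text
19.25 [ 0.526 -0.01   0.285] [-3.141  0.001 -1.914] [-0.136 -0.536 -1.379] [ 0.1   -0.07   0.059] 0.08736913454958266 0.0 -0.6965437953365707
the job is handed in; nothing more can be done
None
```

I brought the foot to light contact with the coarse knob (about 9–10 N), snugged it to about 37 N with 0.43 rad on the fine knob, withdrew the arm and handed the job in at 19 s; the loads are estimated from torque and knob angle, and no verdict came back.

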